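Gauge a bushing on the pin carousel, index it to the pointer and hold

TASK

Slide the brass bushing all the way down onto the thickest of the three gauge pins on the turntable that its bore will go over, and let go of it. Then grip the turntable's black hub handle, turn the table until the pin with the bushing lines up squarely with the fixed pointer on the base, and finish still gripping the handle there, at rest: a spring turns the table away if it is released. Leave the nut, the tape roll and the grease tin where they are.

Things in the scene. Friction and masses are not known exactly. Their poses are not given: they have to be found in the camera images.
- bushing_center (a point): Centre (half-way up) of the loose brass bushing: a plain upright tube, outside diameter 32 mm, bore 19 mm, 36 mm tall, 75 to 155 g, standing on the bench with its bore (z axis) vertical. It goes over the 10 mm pin loosely, over the 16 mm pin with 1.5 mm of play on each side, and not over the 23 mm pin.
- pin_mid (a point): Top centre of the 16 mm gauge pin, one of three upright steel pins on the turntable, each 46 mm tall, 78 mm from its axis, 120 degrees apart. Top 6 mm tapers to 8 mm diameter. The deck, a steel disc of 190 mm diameter, has its top 36 mm above the bench, so pin tops are at 82 mm. With the bushing fully down, its centre is 28 mm below this point.
- pin_thick (a point): Top centre of the 23 mm gauge pin (46 mm tall, top tapering to 15 mm diameter).
- pin_thin (a point): Top centre of the 10 mm gauge pin (46 mm tall, top tapering to 4 mm diameter).
- hub_grip (a point): Centre of the grip bar of the black T-shaped hub handle; on the turntable's axis, 74 mm above the bench, turning with the table. Bar 56 mm long, 16 mm wide, 28 mm high, top 88 mm above the bench, underside 24 mm above the deck, on a 20 mm thick column. The bar's length (x axis) lies along the line from the axis to the 16 mm pin (pin at -x); grip across the 16 mm.
- turntable (a joint): Table angle, positive anticlockwise from above; 0 when the 16 mm pin is in line with the pointer. Starts at 0.75 to 1.35 (turn it clockwise); stops at -0.4 and 1.9. Friction 0.05 N m; a torsion spring of 0.12 N m/rad pulls towards 1.05, so the table stays where it starts but runs back to about 0.6 when let go at 0.
- pointer_tip (a point): Tip of the fixed pointer, a small dark steel finger on a post on the tongue of the round grey base (216 mm diameter, fixed to the bench); at deck height just off the deck's rim, 101 mm from the axis, on the side that more or less faces the robot. The pointer's post top is 39 mm above the bench.
- union_nut: Bystander: loose steel-grey union nut, 24x27x20 mm, origin at its underside.
- tape_roll: Bystander: loose roll of black tape lying flat, 58x56x19 mm, origin at its underside.
- grease_tin: Bystander: loose blue round grease tin with a pale lid, 68 mm diameter, 34 mm tall, origin at its underside.
There are look-alikes about, which are no part of the job. Several things look just like the part that bears bushing_center: the one meant starts farthest from the robot's base.

How it is judged (in metres and radians):
On the way, in this order (a step that is already met when the one before it is completed fails the run):
1. the bushing is fully down on the 16 mm pin and let go (horizontal distance between bushing_center and pin_mid below 0.005 m and z of bushing_center in the frame of pin_mid below -0.025 m and angle between bushing_center's own z axis and vertical below 0.12 rad and contact force between the fingers and bushing below 0.1 N), for 0.2 s.
2. the table is turned so that this pin lines up with the pointer, held by the hub handle (value of joint turntable between -0.08 and 0.08 rad and contact force between the fingers and turntable above 1.5 N and distance between the grasp point and hub_grip below 0.026 m), for 0.2 s.
At the end, for the whole second after the job is handed in: The bushing is fully down on the 16 mm pin (within 3 mm of the deck, 5 mm of the pin's axis and 0.12 rad of upright) and not touched; the table stands still within 0.08 rad of the pointer; the fingers are on the hub handle with more than 1.5 N, the grasp point within 26 mm of the grip bar's centre (all of step 1 and all of step 2 and velocity of joint turntable between -0.05 and 0.05 rad/s); the arm keeps its last pose, push and grip.
It fails at once if the union nut is moved by more than 30 mm (distance of union_nut from where it was at the start of the episode above 0.03 m).
It fails at once if the roll of tape is moved by more than 30 mm (distance of tape_roll from where it was at the start of the episode above 0.03 m).
It fails at once if the grease tin is moved by more than 30 mm (distance of grease_tin from where it was at the start of the episode above 0.03 m).
It also fails if it takes over 51 s, if anything falls off the work surface, if the arm or the gripper's body presses on something with over 40 N, if the wrist force passes 120 N, or if a joint passes its speed limit or range.

ROBOT

A 6-joint arm with a two-finger parallel gripper is mounted at the origin on a cart in front of the work surface, level with it; the furniture and walls round the work are solid. World frame = base frame: x ahead of the robot, y to its left, z up, the work surface at z = 0. Lengths are in m, angles in degrees, forces in N, time in s.
With the tool pointing down it reaches from about 0.4 to 0.825 m from the base axis. Payload 7 kg.
Tool frame: the origin (TCP) lies between the finger pads; the fingertips stand 14 mm ahead of it and the grasp point (between the pads) lies 5 mm behind it (r.tips_ahead is the distance from the TCP to the fingertips, in m); z points along the fingers, y is the direction in which the jaws open and shut (so a half turn about z gives the same grasp; the last joint's range is limited). The gripper opens to 88 mm and grips with 3 to 60 N. Pads are 19 mm wide; open, the fingers measure 130 mm over their backs; the gripper's body (78 mm by 193 mm) begins 47 mm behind the grasp point.
Start: joints at [81.137, 20.546, 0.682, 0, -70.136, -16.507], TCP at [0.289, 0.61, 0.241] pointing down, gripper open.
Joint ranges: [-176.03, 176.03], [-82.01, 121.73], [-58.28, 71.71], [-173.87, 95.51], [-174.79, -0.11], [-173.66, 173.66]. Speed limits (degrees/s): [136.94, 136.94, 172.46, 180, 180, 180].

INTERFACE

Orientations are given as [roll, pitch, yaw] about the fixed x, y, z axes, in that order (R = Rz(yaw) Ry(pitch) Rx(roll)).
In Python, from plant import r gives the robot as it stands.
- The arm moves only by the tool apply_moves, never from a script. Its arguments are lists of equal length, an entry for each row: "slide": the shift along the tool's x, y, z as a fraction of full scale, a list of three; "turn": the turn, a rotation vector about the tool's x, y, z as a fraction of full scale, a list of three; "jaw": the closure, from 0 (fully open) to 1 (shut). In form: {"slide": [[dx, dy, dz], ...], "turn": [[wx, wy, wz], ...], "jaw": [jaw, ...]}. A call has 1 to 8 rows; each row shifts and turns the commanded pose from where the row before left it, along the tool's axes as they then stand; what a row does not reach is not made up. Full scale, the value 1, is 0.1 m for a shift and 1.5 rad for a turn. A row lasts 1/10 s, in which the tool goes at most 50 mm and 8.59 degrees, less where a joint would pass 70% of its speed; a pose out of reach is approached as far as the arm can. A call with a number of a shift or a turn outside -1 to 1 is refused whole. A call with a gripper value outside its range is refused whole. The fingers move at their own pace and stop on an object; "newtons" is the grip in N (left out, the last holds). Time passes only in rows, so rows that do not move let the fingers close. It gives the time, the measured TCP pose, the force and the opening at its end, in the units of the state.
- r.get_state(): the state, without advancing time (a new reading comes with each control period).
- r.capture(name): name is "scene" or "top"; returns a dict with "pixels" (384x512x3 uint8, blue, green, red), "depth" (384x512 float32, m along the optical axis (not along the pixel's ray), 0 where there is no reading), "fx", "fy", "cx", "cy" (pixels), "rvec" (rotation vector, rad) and "tvec" (3), from world to camera coordinates, as OpenCV has them. Camera axes: x right, y down, z forward; pixel columns grow to the right and rows downward; lengths in m; the calibration is good to about 2 mm. A picture is of the moment at which its call begins.
- r.close_job(): hands the job in, once; it reports no verdict.
The state is a dict: "time_s": time; "joints": joint angles; "qd": joint speeds; "joint_torque": joint torques, N m; "tcp_pos": TCP position; "eef_rot": TCP orientation; "contact_force": force on the tool from outside, world axes, zero at the start; "moment": the same for the moment, N m; "gripper_width": finger opening in m.
Only numpy, scipy, OpenCV 4.12 (cv2) and the standard library are available. Lean on these libraries where they do the work, as an engineer would, in place of code of your own. Each camera call takes 0.05 s, during which the arm holds its last target.

## Working session

There is one attempt and no reset: what is moved stays moved. The work goes in short steps, Python scripts to look and compute and a tool call to move; the robot and the scene stay as the last step left them, time stands still between calls to the robot, and variables do not carry over. Pictures are saved under pics/ and viewed, and the job is handed in when it is done.

Besides the shell and the picture viewer there is one more tool, called after "Emit:" by a JSON object that holds its "op" and its "data". apply_moves: Moves the arm, as the interface text tells. Shift numbers are shares of 0.1 m and turn numbers shares of 1.5 rad, none past 1 either way. Its arguments: {"type":"object","properties":{"slide":{"type":"array"},"turn":{"type":"array"},"jaw":{"type":"array"},"newtons":{"type":"number"}},"required":["slide","turn","jaw"]}

```bash
ls; mkdir -p pics; python3 - <<'E'
from plant import r
import cv2,numpy as np
print(r.get_state())
for n in("scene","top"):
    c=r.capture(n); cv2.imwrite(f"pics/{n}0.png",c["pixels"]); np.savez(f"{n}0.npz",**c)
    R=cv2.Rodrigues(np.array(c["rvec"]))[0]; print(n,c["fx"],c["cx"],c["cy"],(-R.T@np.array(c["tvec"]).ravel()),R)
E
```

```text
pics
{'time_s': 0.0, 'joints': array([ 8.11353609e+01,  2.05906162e+01,  6.36724025e-01, -2.01203163e-02,
       -7.01370722e+01, -1.65070757e+01]), 'qd': array([-0.07848042, -0.0159157 ,  0.02650887, -0.02462607,  0.00858718,
       -0.04689825]), 'joint_torque': array([-2.68888016e-04, -5.82726502e+01,  2.93058944e+01,  6.99716717e+00,
        6.95528928e-03, -1.82381032e-04]), 'tcp_pos': array([0.28905378, 0.6094805 , 0.23965433]), 'eef_rot': array([ 1.79907410e+02, -7.71340262e-03, -2.53785599e+01]), 'contact_force': array([-0.5178889 ,  0.67888962, -0.09979204]), 'moment': array([ 0.00495466, -0.00458647, -0.03994843]), 'gripper_width': 0.08746868088239282}
scene 468.89319571948676 259.18940049645363 189.50378970215638 [-0.25484525 -0.64477268  0.69575618] [[ 0.6501243  -0.75975648  0.01041601]
 [-0.38501939 -0.34121767 -0.85751418]
 [ 0.65505608  0.55348044 -0.51435487]]
top 451.98649685418343 258.90560950860555 190.05977344442272 [0.3001694  0.02653371 1.32510119] [[ 1.38987345e-01 -9.90294157e-01  2.91947331e-05]
 [-9.69988714e-01 -1.36143425e-01 -2.01461812e-01]
 [ 1.99510430e-01  2.79723239e-02 -9.79496369e-01]]
```

View pics/top0.png

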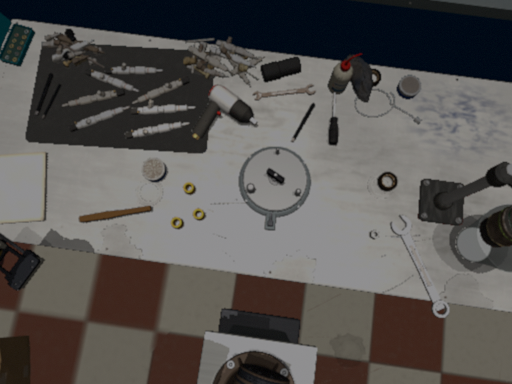

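View pics/scene0.png

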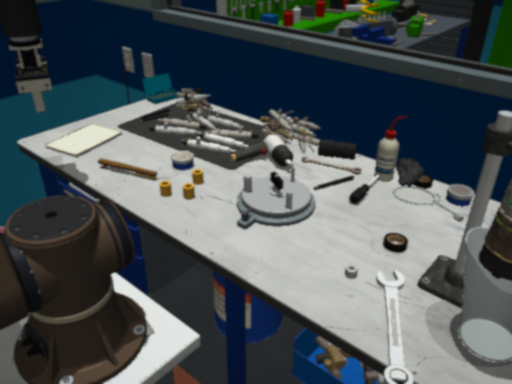

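```bash
cat > h.py <<'E'
import numpy as np,cv2
def load(n): return dict(np.load(n))
def ray(c,u,v,z):
    R=cv2.Rodrigues(np.array(c["rvec"]))[0]; C=-R.T@np.array(c["tvec"]).ravel()
    d=R.T@np.array([(u-c["cx"])/c["fx"],(v-c["cy"])/c["fy"],1.]); return C+d*(z-C[2])/d[2]
def proj(c,p):
    K=np.array([[c["fx"],0,c["cx"]],[0,c["fy"],c["cy"]],[0,0,1.]])
    return cv2.projectPoints(np.array(p,float).reshape(-1,1,3),np.array(c["rvec"],float),np.array(c["tvec"],float),K,None)[0].reshape(-1,2)
def blobs(m,amin=8):
    n,l,s,ce=cv2.connectedComponentsWithStats(m.astype(np.uint8))
    return [(s[i],ce[i],l==i) for i in range(1,n) if s[i][4]>=amin]
E
python3 - <<'E'
from h import *
for n in("top","scene"):
    c=load(n+"0.npz"); hsv=cv2.cvtColor(c["pixels"],cv2.COLOR_BGR2HSV)
    m=cv2.inRange(hsv,(15,130,60),(32,255,255))>0
    for s,ce,l in blobs(m,15): 
        print(n,s,ce.round(1),ray(c,*ce,0.018).round(4),ray(c,*ce,0.036).round(4))
c=load("top0.npz")
im=c["pixels"]
a=cv2.resize(im[135:240,140:240],None,fx=6,fy=6,interpolation=cv2.INTER_CUBIC)
cv2.imwrite("pics/a.png",a[:600])
cv2.imwrite("pics/b.png",cv2.resize(im[140:235,230:320],None,fx=6,fy=6,interpolation=cv2.INTER_CUBIC))
c=load("scene0.npz")
cv2.imwrite("pics/c.png",cv2.resize(c["pixels"][150:240,150:330],None,fx=4.4,fy=4.4,interpolation=cv2.INTER_CUBIC))
E
```

```text
top [184 183  10  10  55] [188.4 187.6] [0.5448 0.2714 0.018 ] [0.5414 0.268  0.036 ]
top [ 80 207  71  14 326] [112.1 213.9] [0.4365 0.4787 0.018 ] [0.4346 0.4724 0.036 ]
top [194 209  10  11  55] [198.3 213.8] [0.4717 0.2292 0.018 ] [0.4693 0.2264 0.036 ]
top [172 218  10  10  56] [176.3 222.4] [0.4379 0.2884 0.018 ] [0.436  0.2848 0.036 ]
scene [360   0  19  16 144] [368.4   7.9] [3.3485 1.2731 0.018 ] [3.2528 1.2222 0.036 ]
scene [366  18  12   5  30] [371.3  20.2] [2.9272 1.0142 0.018 ] [2.8427 0.9701 0.036 ]
scene [100 160  55  18 197] [127.6 167.5] [0.4425 0.4674 0.018 ] [0.424  0.4378 0.036 ]
scene [193 170   9  14 110] [197.3 176.2] [0.5455 0.2703 0.018 ] [0.5243 0.246  0.036 ]
scene [160 181  10  15 123] [165.1 187.9] [0.4393 0.2886 0.018 ] [0.4208 0.2638 0.036 ]
scene [183 184  11  15 127] [188.1 190.5] [0.4724 0.2295 0.018 ] [0.4531 0.2062 0.036 ]
```

View pics/a.png

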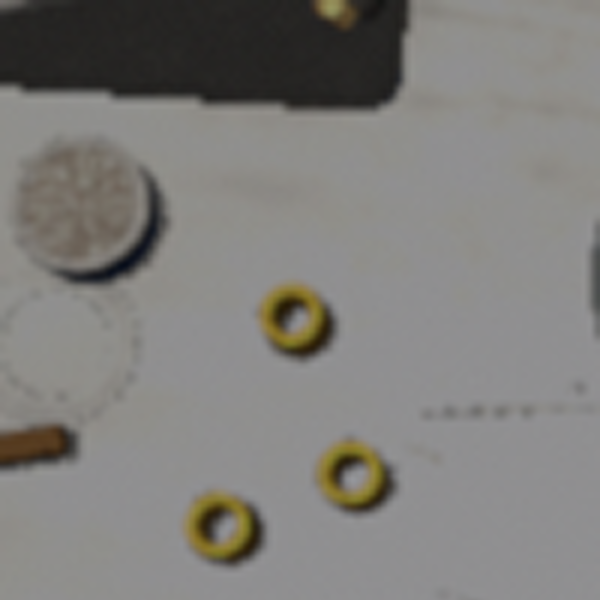

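View pics/b.png

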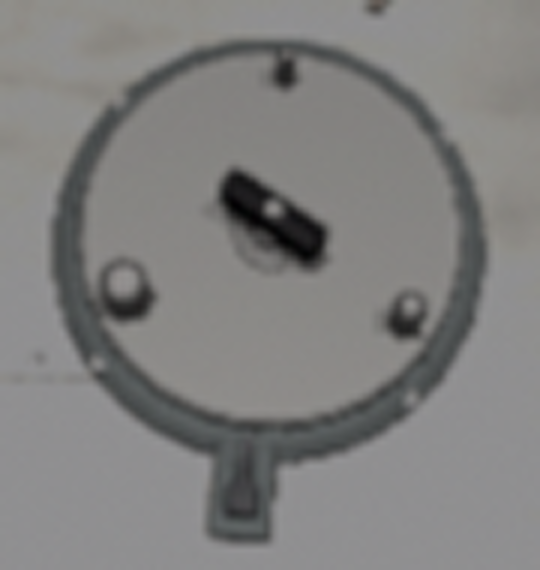

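View pics/c.png

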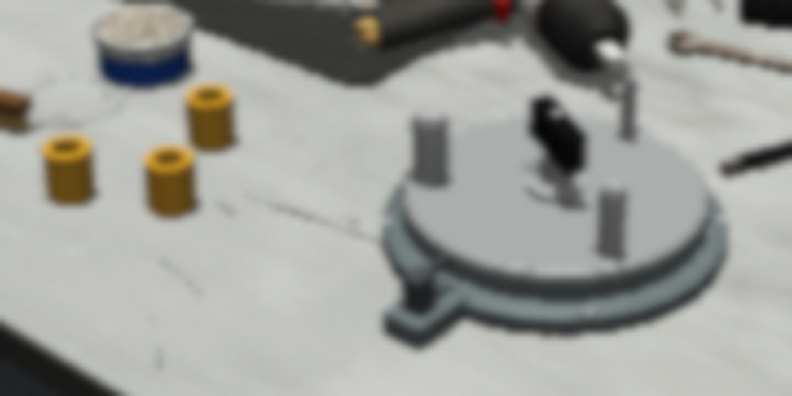

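```bash
cat >> h.py <<'E'
def cloud(c):
    d=c["depth"].astype(float); v,u=np.mgrid[:384,:512]
    P=np.stack([(u-c["cx"])/c["fx"]*d,(v-c["cy"])/c["fy"]*d,d],-1)
    R=cv2.Rodrigues(np.array(c["rvec"]))[0]
    W=(P-np.array(c["tvec"]).ravel())@R; W[d==0]=np.nan; return W
def circ(p):
    A=np.c_[2*p,np.ones(len(p))]; s=np.linalg.lstsq(A,(p**2).sum(1),rcond=None)[0]
    return s[:2],np.sqrt(s[2]+s[:2]@s[:2])
E
python3 - <<'E'
from h import *
for n in("top","scene"):
    c=load(n+"0.npz"); W=cloud(c)
    near=np.hypot(W[...,0]-.57,W[...,1]-.03)<.12
    print(n,"bench z",np.nanmedian(W[...,2][(abs(W[...,0]-.45)<.04)&(abs(W[...,1]-.15)<.03)]))
    for zl,zh,nm in((.03,.042,"deck"),(.06,.1,"high")):
        m=near&(W[...,2]>zl)&(W[...,2]<zh)
        for s,ce,l in blobs(m,3): print(nm,s,ce.round(1),np.median(W[l],0).round(4),W[l].mean(0).round(4),W[l][:,2].max().round(4))
    # deck circle by deck mask contour
    m=near&(W[...,2]>.031)&(W[...,2]<.1)
    cs=max(cv2.findContours(m.astype(np.uint8),0,1)[0],key=len)[:,0]
    p=np.array([ray(c,u,v,.036)[:2] for u,v in cs])
    print("circ all",circ(p))
    for k in range(5):
        o,R=circ(p); e=abs(np.hypot(*(p-o).T)-R); p=p[e<max(2*np.median(e),.002)]
    print("circ",circ(p),len(p))
    near=np.hypot(W[...,0]-.543,W[...,1]-.27)<.03
    m=near&(W[...,2]>.03); print("bush",m.sum(),W[m].mean(0),(W[m].min(0)+W[m].max(0))/2, W[m].max(0)-W[m].min(0))
E
```

```text
top bench z -0.0008899578969599766
deck [ 242  150   65   62 2726] [274.2 180.2] [0.5983 0.0233 0.0353] [0.5985 0.0232 0.0353] 0.042
deck [267 213   6  14  35] [269.9 220.6] [0.4763 0.0196 0.0378] [0.4782 0.0197 0.0372] 0.0406
high [276 148   3   5  12] [276.9 150.2] [0.6772 0.0272 0.0762] [0.678  0.0272 0.0749] 0.0833
high [266 169  18  15 135] [274.8 176. ] [0.5994 0.023  0.0854] [0.5995 0.0233 0.0836] 0.0922
high [246 184   8   9  56] [249.8 187.7] [0.5577 0.0884 0.0788] [0.5576 0.0884 0.0776] 0.0892
high [295 189   6   6  31] [297.3 191.6] [ 0.5649 -0.0452  0.0768] [ 0.5654 -0.0455  0.0756] 0.0813
circ all (array([0.59982634, 0.02373835]), np.float64(0.09138366220224302))
circ (array([0.59980104, 0.02356597]), np.float64(0.09180458419632291)) 150
bush 58 [0.54185636 0.27041954 0.03474882] [0.5419444  0.27029995 0.03675975] [0.02801974 0.03076887 0.01265027]
scene bench z -0.0026510994070800494
deck [ 242  176   69   42 1752] [274.6 196.6] [0.5833 0.0103 0.0362] [0.5859 0.0111 0.0362] 0.0419
high [291 167   4   8  24] [292.8 171. ] [0.679  0.0228 0.0702] [0.6796 0.0232 0.0705] 0.0815
high [271 172  13  18 158] [276.7 180.4] [0.5957 0.0136 0.0805] [0.5968 0.0148 0.0791] 0.0914
high [244 174   8  11  76] [247.6 179.3] [0.556  0.0811 0.0749] [0.557  0.0823 0.0736] 0.0847
high [286 191   7  10  57] [288.9 195.8] [ 0.5638 -0.052   0.0729] [ 0.5646 -0.051   0.0729] 0.0855
circ all (array([0.60030009, 0.02761535]), np.float64(0.10368534243786713))
circ (array([0.59838032, 0.01874329]), np.float64(0.09384660695497071)) 104
bush 59 [0.54187886 0.26510825 0.03487648] [0.54343612 0.26328894 0.03458774] [0.03210685 0.03313429 0.0088124 ]
```

```bash
python3 - <<'E'
from h import *
t=load("top0.npz");s=load("scene0.npz")
a=cv2.resize(t["pixels"][180:205,283:313],None,fx=13,fy=13,interpolation=cv2.INTER_CUBIC)
b=cv2.resize(s["pixels"][183:213,274:304],None,fx=13,fy=13,interpolation=cv2.INTER_CUBIC)
a=cv2.copyMakeBorder(a,0,b.shape[0]-a.shape[0],0,0,0)
o=np.hstack([a,b]); o=np.clip(o*1.5,0,255).astype(np.uint8)
cv2.imwrite("pics/d.png",o)
for nm,p in (("mid",[.5649,-.0457,.082]),("ax",[.6,.0235,.088]),("mb",[.5649,-.0457,.036]),("bush",[.5425,.2685,.036]),("bb",[.5425,.2685,0])):
    print(nm,proj(t,p),proj(s,p))
E
```

```text
mid [[297.49399324 191.30193396]] [[287.45742045 191.98739447]]
ax [[274.77466701 175.4171958 ]] [[274.92702824 175.9180162 ]]
mb [[296.16980404 194.44834303]] [[286.71771346 207.2510673 ]]
bush [[188.2585289  187.21453946]] [[196.64324515 171.37140204]]
bb [[190.09931632 189.71143375]] [[197.35217549 182.06005045]]
```

View pics/d.png

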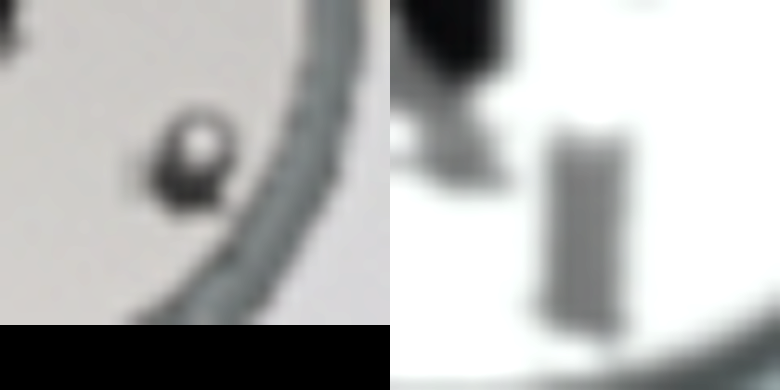

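```bash
python3 - <<'E'
from h import *
t=load("top0.npz");s=load("scene0.npz")
print("mid top",ray(t,298.15,190.3,.082))
g=cv2.cvtColor(t["pixels"],cv2.COLOR_BGR2GRAY); print(g[184:198,290:306])
g=cv2.cvtColor(s["pixels"],cv2.COLOR_BGR2GRAY); print(g[188:212,282:296])
# bushing columns scene
h=cv2.cvtColor(s["pixels"],cv2.COLOR_BGR2HSV); print(h[168:188,190:206,1])
E
```

```text
mid top [ 0.56800527 -0.04717388  0.082     ]
[[134 134 135 135 133 134 134 134 134 134 133 133 134 134 134 127]
 [135 135 134 134 134 134 134 134 134 133 135 134 134 134 134 118]
 [135 134 134 135 134 134 135 135 135 135 134 134 134 135 134 114]
 [135 135 135 134 135 135 135 133 134 135 135 135 134 135 133 110]
 [136 135 135 135 136 134 124 112 113 115 126 134 135 136 125  96]
 [135 135 136 136 135 123  97  97 109 101 106 127 136 136 117  85]
 [136 135 134 135 129 103  78 116 139 119  96 119 135 135 113  88]
 [136 137 131 127 115  84  69 110 131 113  90 117 135 125 100  88]
 [137 136 126 116  97  63  55  84  97  81  73 115 133 113  86  85]
 [137 136 125 114  85  46  42  52  55  55  90 126 123  97  88  88]
 [136 136 126 116  89  51  36  37  37  57 112 132 109  81  84  85]
 [137 136 131 126 115  82  49  43  48  63 107 117  91  83  88  82]
 [137 137 137 137 136 118  94  94 101 103 107  94  79  85  86  78]
 [137 138 137 137 137 137 129 132 137 132 112  82  81  88  81  77]]
[[109 144 165 172 174 173 173 173 173 173 174 174 173 173]
 [147 163 170 173 173 173 173 174 174 174 173 173 173 17
[... 1942 characters left out ...]
 203 201 165  87  31  11   7]
 [  7  11  36  96 177 202 206 204 206 206 201 173  90  31  11   8]
 [  6  10  30  89 175 202 208 209 203 205 201 172  93  31  10   8]
 [  8   8  22  79 167 202 203 209 203 208 201 174 102  35  10   7]
 [  9  11  24  70 157 200 203 204 206 205 200 178 106  39  13   7]
 [ 38  35  40  69 125 178 191 201 198 195 180 141  79  28  10   7]
 [102  93  81  76  82 108 136 145 142 130 103  63  32  13   7   5]
 [164 152 129  97  64  46  48  51  49  43  31  18  12   8   8   7]
 [199 190 167 121  60  22  13  13  12  12  10   8   7   8   7   8]
 [207 203 184 131  55  13   7   7   7   8   7   7   8   6   6   6]
 [205 205 186 121  41  10   7   5   5   5   5   6   6   6   6   6]]
```

Emit:
{"op": "apply_moves", "data": {"slide": [[0.2,0.1,0],[0.35,0.19,0],[0.35,0.19,0],[0.35,0.19,0],[0.35,0.19,0],[0.35,0.19,0],[0.35,0.19,0],[0.35,0.19,0]], "turn": [[0,0,0],[0,0,0],[0,0,0],[0,0,0],[0,0,0],[0,0,0],[0,0,0],[0,0,0]], "jaw": [0.3,0.3,0.3,0.3,0.3,0.3,0.3,0.3], "newtons": 8}}

```text
time_s: 0.9
tcp_pos: [0.4681, 0.3649, 0.2405]
eef_rot: [180.0, 0.0, -25.4]
contact_force: [-0.1, -0.1, -0.5]
gripper_width: 0.0614
```

```bash
cat >> h.py <<'E'
from scipy.spatial.transform import Rotation as Ro
def togo(st,p):
    R=Ro.from_euler("xyz",st["eef_rot"],degrees=True).as_matrix()
    print("t",st["time_s"],"tcp",st["tcp_pos"].round(4),"rot",st["eef_rot"].round(2),"j",st["joints"].round(1),"F",st["contact_force"].round(1),"w",round(st["gripper_width"],4))
    print("slide to go",(R.T@(np.array(p)-st["tcp_pos"])/.1).round(3))
E
python3 - <<'E'
from h import *
from plant import r
togo(r.get_state(),[.542,.2673,.021])
E
```

```text
t 0.9 tcp [0.4681 0.3649 0.2405] rot [ 1.7999e+02  1.0000e-02 -2.5380e+01] j [ 56.8  12.9 -10.   -0.  -67.1   7.8] F [-0.1 -0.1 -0.5] w 0.0614
slide to go [1.086 0.564 2.195]
```

Emit:
{"op": "apply_moves", "data": {"slide": [[0.36,0.19,0.1],[0.36,0.19,0.2],[0.37,0.19,0.3],[0,0,0.4],[0,0,0.4],[0,0,0.4],[0,0,0.25],[0,0,0.14]], "turn": [[0,0,0],[0,0,0],[0,0,0],[0,0,0],[0,0,0],[0,0,0],[0,0,0],[0,0,0]], "jaw": [0.3,0.3,0.3,0.3,0.3,0.3,0.3,0.3]}}

```text
time_s: 1.7
tcp_pos: [0.5397, 0.2679, 0.0197]
eef_rot: [179.8, 0.1, -25.4]
contact_force: [0.1, 0.1, 0.4]
gripper_width: 0.0611
```

Emit:
{"op": "apply_moves", "data": {"slide": [[0,0,0],[0,0,0],[0,0,0],[0,0,0],[0,0,0],[0,0,0],[0,0,0]], "turn": [[0,0,0],[0,0,0],[0,0,0],[0,0,0],[0,0,0],[0,0,0],[0,0,0]], "jaw": [1,1,1,1,1,1,1]}}

```text
time_s: 2.4
tcp_pos: [0.5415, 0.2704, 0.0237]
eef_rot: [-179.9, -0.1, -25.3]
contact_force: [-0.8, -0.3, 7.4]
gripper_width: 0.032
```

```bash
python3 - <<'E'
from h import *
from plant import r
for i in range(3):
    togo(r.get_state(),[.542,.2673,.021]); c=r.capture("scene")
cv2.imwrite("pics/e.png",cv2.resize(c["pixels"][90:230,120:320],None,fx=4,fy=4,interpolation=cv2.INTER_CUBIC))
E
```

```text
t 2.4 tcp [0.5415 0.2704 0.0237] rot [-1.7988e+02 -6.0000e-02 -2.5340e+01] j [ 45.   26.5 -22.4   0.  -41.   19.6] F [-0.8 -0.3  7.4] w 0.032
slide to go [0.018 0.026 0.027]
t 2.45 tcp [0.5415 0.2704 0.0237] rot [-1.7989e+02 -6.0000e-02 -2.5340e+01] j [ 45.   26.5 -22.4   0.  -41.   19.6] F [-1.   0.3  7.7] w 0.0324
slide to go [0.018 0.026 0.027]
t 2.5 tcp [0.5415 0.2704 0.0237] rot [-1.7989e+02 -6.0000e-02 -2.5340e+01] j [ 45.   26.5 -22.4   0.  -41.   19.6] F [-0.6 -0.2  6.6] w 0.0319
slide to go [0.018 0.026 0.027]
```

View pics/e.png

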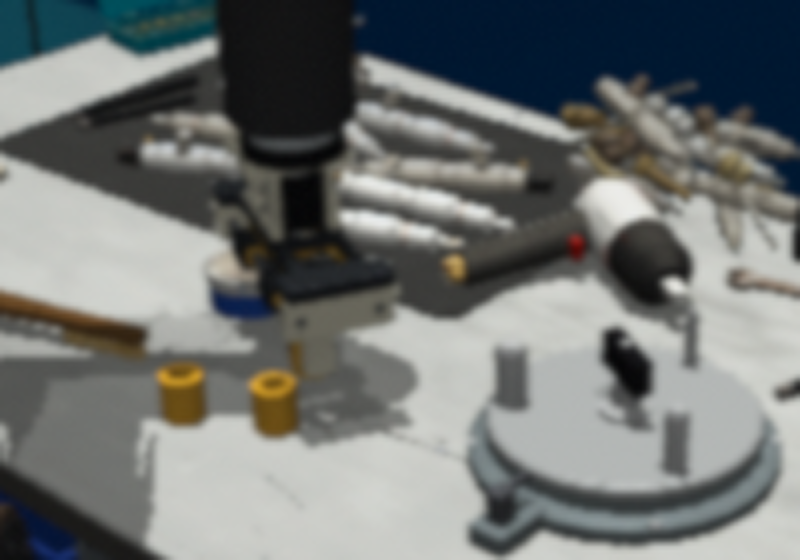

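Emit:
{"op": "apply_moves", "data": {"slide": [[0,0,0],[0,0,0],[0,0,0],[0,0,0]], "turn": [[0,0,0],[0,0,0],[0,0,0],[0,0,0]], "jaw": [0.4,0.4,0.4,0.4]}}

```text
time_s: 2.95
tcp_pos: [0.5407, 0.2696, 0.0222]
eef_rot: [180.0, 0.0, -25.4]
contact_force: [0.2, 0.1, -1.0]
gripper_width: 0.0515
```

Emit:
{"op": "apply_moves", "data": {"slide": [[0,0,0],[0,0,0],[0,0,0],[0,0,0],[0,0,0],[0,0,0],[0,0,0],[0,0,0]], "turn": [[0,0,0.094],[0,0,0.094],[0,0,0.094],[0,0,0.094],[0,0,0.094],[0,0,0.094],[0,0,0.094],[0,0,0.094]], "jaw": [0.4,0.4,0.4,0.4,0.4,0.4,0.4,0.4]}}

```text
time_s: 3.75
tcp_pos: [0.5407, 0.2697, 0.0221]
eef_rot: [180.0, -0.0, -90.3]
contact_force: [-0.5, -0.6, -0.6]
gripper_width: 0.0522
```

Emit:
{"op": "apply_moves", "data": {"slide": [[0,0,0],[0,0,0],[0,0,0],[0,0,0],[0,0,0]], "turn": [[0,0,0.094],[0,0,0.094],[0,0,0.094],[0,0,0],[0,0,0]], "jaw": [0.4,0.4,0.4,0.4,0.4]}}

```text
time_s: 4.25
tcp_pos: [0.5408, 0.2697, 0.0222]
eef_rot: [180.0, -0.0, -114.0]
contact_force: [-0.2, -1.0, -0.9]
gripper_width: 0.0529
```

Emit:
{"op": "apply_moves", "data": {"slide": [[0,0,0],[0,0,0],[0,0,0],[0,0,0],[0,0,0],[0,0,0]], "turn": [[0,0,0],[0,0,0],[0,0,0],[0,0,0],[0,0,0],[0,0,0]], "jaw": [1,1,1,1,1,1]}}

```text
time_s: 4.85
tcp_pos: [0.5409, 0.2697, 0.0223]
eef_rot: [-180.0, 0.0, -114.2]
contact_force: [0.2, 0.4, 0.7]
gripper_width: 0.0323
```

Emit:
{"op": "apply_moves", "data": {"slide": [[0,0,-0.15],[0,0,-0.4],[0,0,-0.4],[0,0,-0.3],[0,0,-0.15],[0.3,-0.17,0],[0.37,-0.2,0],[0.37,-0.2,0]], "turn": [[0,0,0],[0,0,0],[0,0,0],[0,0,0],[0,0,0],[0,0,0],[0,0,0],[0,0,0]], "jaw": [1,1,1,1,1,1,1,1], "newtons": 18}}

```text
time_s: 5.65
tcp_pos: [0.5496, 0.1506, 0.1622]
eef_rot: [180.0, -0.0, -114.2]
contact_force: [0.9, -0.0, -1.6]
gripper_width: 0.032
```

Emit:
{"op": "apply_moves", "data": {"slide": [[0.37,-0.2,0],[0.37,-0.2,0],[0.37,-0.2,0],[0.37,-0.2,0],[0.25,-0.17,0],[0,0,0],[0,0,0]], "turn": [[0,0,0],[0,0,0],[0,0,0],[0,0,0],[0,0,0],[0,0,0],[0,0,0]], "jaw": [1,1,1,1,1,1,1]}}

```text
time_s: 6.35
tcp_pos: [0.5671, -0.0468, 0.1619]
eef_rot: [180.0, -0.0, -114.4]
contact_force: [0.8, 0.0, -0.9]
gripper_width: 0.0319
```

```bash
python3 - <<'E'
from h import *
from plant import r
togo(r.get_state(),[.568,-.047,.115])
o=[]
for n in("top","scene"):
    c=r.capture(n); np.savez(f"{n}1.npz",**c)
    u,v=proj(c,[.568,-.047,.1])[0].astype(int); print(n,u,v)
    o.append(cv2.resize(c["pixels"][v-40:v+40,u-40:u+40],None,fx=5,fy=5,interpolation=cv2.INTER_CUBIC))
togo(r.get_state(),[.568,-.047,.115])
cv2.imwrite("pics/f.png",np.hstack(o))
E
```

```text
t 6.35 tcp [ 0.5671 -0.0468  0.1619] rot [ 1.7995e+02 -1.0000e-02 -1.1435e+02] j [ 15.   14.4 -19.1  -0.  -56.6 -39.3] F [ 0.8  0.  -0.9] w 0.0319
slide to go [-0.002 -0.009  0.469]
top 298 188
scene 288 185
t 6.45 tcp [ 0.5673 -0.0456  0.1621] rot [ 179.98    0.   -114.23] j [ 15.1  14.4 -19.1  -0.  -56.6 -39.3] F [ 0.3  0.2 -0.9] w 0.0315
slide to go [ 0.01  -0.012  0.471]
```

View pics/f.png

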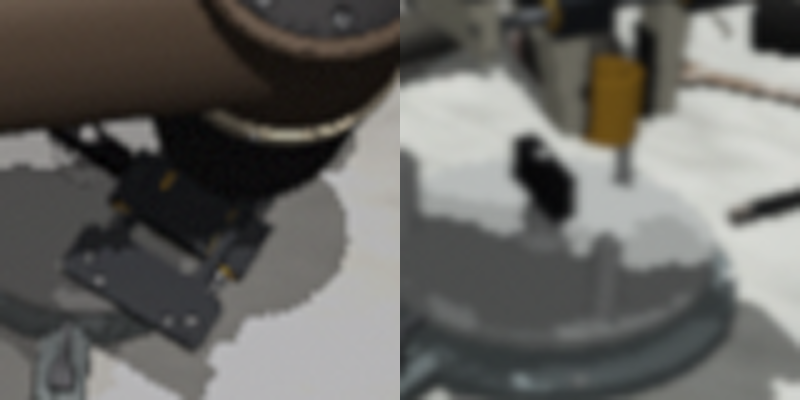

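```bash
python3 - <<'E'
from h import *
c=load("scene1.npz"); h=cv2.cvtColor(c["pixels"],cv2.COLOR_BGR2HSV)
m=cv2.inRange(h,(12,120,40),(32,255,255))>0
m[:,:270]=0;m[:,310:]=0
for s,ce,l in blobs(m,20):
    print(s,ce,ray(c,*ce,.1578)); 
    for row in range(s[1],s[1]+s[3]): 
        x=np.where(l[row])[0]; print(row,x.min(),x.max(),end="; ")
g=cv2.cvtColor(c["pixels"],cv2.COLOR_BGR2GRAY); print(); print(g[186:214,280:298]); 
print(h[153:178,283:302,1])
print("exp",proj(c,[.5673,-.0458,.1578]),proj(c,[.5673,-.0458,.1758]),proj(c,[.5673,-.0458,.1398]),proj(c,[.568,-.047,.082]),proj(c,[.568,-.047,.036]))
E
```

```text
[273 130   9   4  26] [277.19230769 131.92307692] [0.70258412 0.10059973 0.1578    ]
130 277 278; 131 274 280; 132 274 281; 133 273 281; [276 134  34  17 121] [290.38842975 138.61983471] [0.69174151 0.04583509 0.1578    ]
134 302 309; 135 298 309; 136 292 308; 137 287 304; 138 281 299; 139 277 288; 140 276 287; 141 276 286; 142 276 280; 143 277 277; 144 277 277; 145 277 278; 146 278 279; 147 279 279; 148 279 279; 149 278 279; 150 278 279; [285 156  13  18 176] [290.63068182 164.13068182] [ 0.57350712 -0.0449382   0.1578    ]
156 287 291; 157 286 295; 158 286 296; 159 286 297; 160 286 297; 161 286 296; 162 286 296; 163 286 296; 164 286 296; 165 286 296; 166 286 296; 167 286 296; 168 286 294; 169 286 294; 170 286 294; 171 285 293; 172 286 293; 173 288 292; 
[[ 13  32  77 133 171 184 185 185 185 185 185 186 186 186 185 185 186 185]
 [ 19  42  87 138 172 184 185 186 186 185 186 185 185 185 185 184 184 184]
 [ 44  76 117 154 176 184 185 185 185 185 185 185 185 185 183 180 178 178]
 [ 81 118 149 167 177 181 183 184 184 184 184 185 184 184 179 171 168 166]
 [107 139 158 165 168 172 177 177 
[... 3246 characters left out ...]
 204 204 201 201 199 182 115  44  16   8   6   8   6
    8]
 [ 21  51 106 156 179 195 197 197 198 194 159  85  30  11   8   6   6   7
    6]
 [ 14  27  50  79 104 129 144 153 163 152 106  44  17   8   6   7   7   7
    6]
 [  8  11  18  28  40  52  60  68  82  78  46  18  10   8   6   7   7   7
    6]
 [  6   8   9  10  13  15  17  21  23  24  12   8   8   6   6   7   6   6
    9]
 [  5   6   5   8   6   6   8   7   6   5   5   6   7   6   7   6   7   7
    6]
 [  4   4   4   4   5   4   5   6   4   5   7   6   5   6   6   6   6   7
    7]]
exp [[289.37295871 165.12757122]] [[289.69591151 158.5666165 ]] [[289.05517883 171.58343546]] [[288.61388839 191.68802756]] [[287.85235521 206.94100764]]
```

```bash
python3 - <<'E'
from h import *
c=load("scene1.npz")
a=cv2.resize(c["pixels"][140:190,260:320],None,fx=12,fy=12,interpolation=cv2.INTER_CUBIC)
cv2.imwrite("pics/g.png",np.clip(a*1.2,0,255).astype(np.uint8))
E
```

```text
(no output)
```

View pics/g.png

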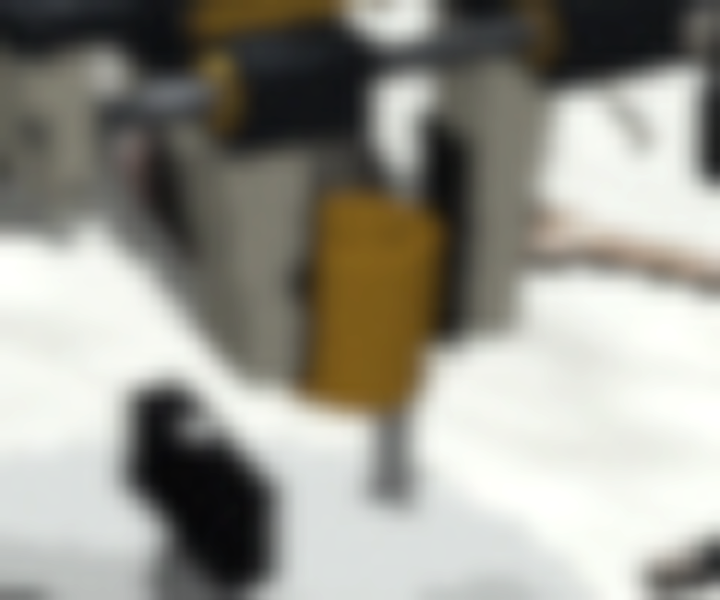

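```bash
python3 - <<'E'
from h import *
c=load("top0.npz"); s=load("scene0.npz")
for p in ([.5,-.13,0],[.55,-.16,0],[.5,-.16,0]): print(p,proj(c,p),proj(s,p),np.round(cloud(c)[tuple(proj(c,p)[0][::-1].astype(int))],3))
from plant import r
togo(r.get_state(),[.53,-.15,.09])
E
```

```text
[0.5, -0.13, 0] [[320.85179538 222.07013195]] [[297.28406512 243.24412644]] [ 0.501 -0.128 -0.007]
[0.55, -0.16, 0] [[332.77161381 206.89946465]] [[319.23151647 238.82705994]] [ 0.552 -0.157  0.   ]
[0.5, -0.16, 0] [[330.96747141 223.47560747]] [[307.38529383 248.32349805]] [ 0.501 -0.157 -0.003]
t 6.45 tcp [ 0.5673 -0.0456  0.1621] rot [ 179.98    0.   -114.23] j [ 15.1  14.4 -19.1  -0.  -56.6 -39.3] F [ 0.3  0.2 -0.9] w 0.0315
slide to go [ 1.105 -0.088  0.721]
```

Emit:
{"op": "apply_moves", "data": {"slide": [[0.15,-0.02,0],[0.3,-0.04,0],[0.35,-0.05,0],[0.35,-0.04,0],[0.14,-0.02,0.1],[0,0,0.35],[0,0,0.4],[0,0,0.25]], "turn": [[0,0,0],[0,0,0],[0,0,0],[0,0,0],[0,0,0],[0,0,0],[0,0,0],[0,0,0]], "jaw": [1,1,1,1,1,1,1,1]}}

```text
time_s: 7.25
tcp_pos: [0.5286, -0.1703, 0.0498]
eef_rot: [179.9, -0.0, -114.2]
contact_force: [0.1, 0.4, -2.3]
gripper_width: 0.0316
```

```bash
cat > see.py <<'E'
from h import *
from plant import r
import sys
p=[float(x) for x in sys.argv[2:5]]; w=int(sys.argv[5]) if len(sys.argv)>5 else 30
st=r.get_state(); togo(st,p)
c=r.capture("scene"); np.savez("last.npz",**c)
u,v=proj(c,st["tcp_pos"])[0].astype(int); print(u,v)
v0,u0=max(v-w,0),max(u-w,0)
a=cv2.resize(c["pixels"][v0:v+w,u0:u+w],None,fx=300/w,fy=300/w,interpolation=cv2.INTER_CUBIC)
cv2.imwrite(sys.argv[1],np.clip(a*1.2,0,255).astype(np.uint8))
E
python3 see.py pics/h.png .53 -.17 .026
```

```text
t 7.25 tcp [ 0.5286 -0.1703  0.0498] rot [ 1.7987e+02 -3.0000e-02 -1.1424e+02] j [  2.3  20.9 -27.5  -0.  -41.7 -26.5] F [ 0.1  0.4 -2.3] w 0.0316
slide to go [-0.009 -0.012  0.237]
319 227
```

View pics/h.png

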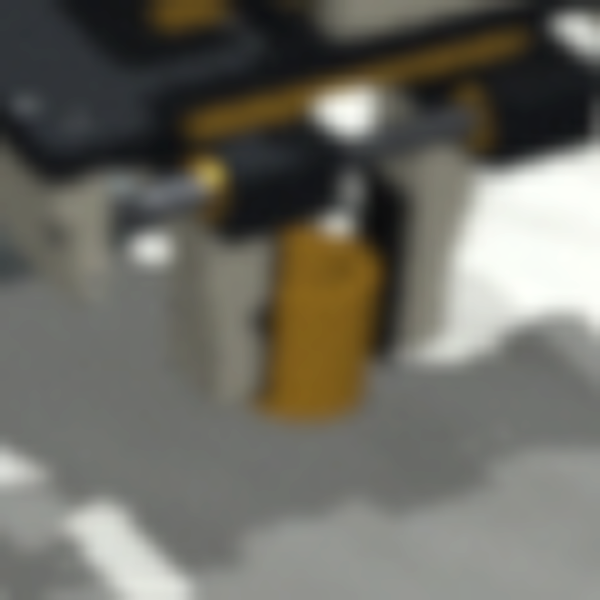

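```bash
cat > ov.py <<'E'
from h import *
import sys
# overlay expected upright bushing outline: file out x y zc
c=load(sys.argv[1]); x,y,z=map(float,sys.argv[3:6]); w=int(sys.argv[6]) if len(sys.argv)>6 else 25
u,v=proj(c,[x,y,z])[0].astype(int); k=300/w
u0,v0=u-w,v-w
a=cv2.resize(c["pixels"][v0:v+w,u0:u+w],None,fx=k,fy=k,interpolation=cv2.INTER_CUBIC); a=np.clip(a*1.2,0,255).astype(np.uint8)
t=np.linspace(0,2*np.pi,60)
for rr,dz,col in((.016,.018,(0,0,255)),(.0095,.018,(255,0,255)),(.016,-.018,(0,255,0))):
    p=proj(c,np.c_[x+rr*np.cos(t),y+rr*np.sin(t),0*t+z+dz]); q=((p-[u0,v0]+.5)*k).astype(int)
    cv2.polylines(a,[q.reshape(-1,1,2)],True,col,1)
cv2.imwrite(sys.argv[2],a)
E
python3 ov.py last.npz pics/i1.png .5286 -.1703 .0455; python3 ov.py scene1.npz pics/i2.png .5672 -.0460 .1577
python3 -c "
import cv2,numpy as np
cv2.imwrite('pics/i.png',cv2.resize(np.hstack([cv2.imread('pics/i1.png'),cv2.imread('pics/i2.png')]),(800,400)))"
```

```text
(no output)
```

View pics/i.png

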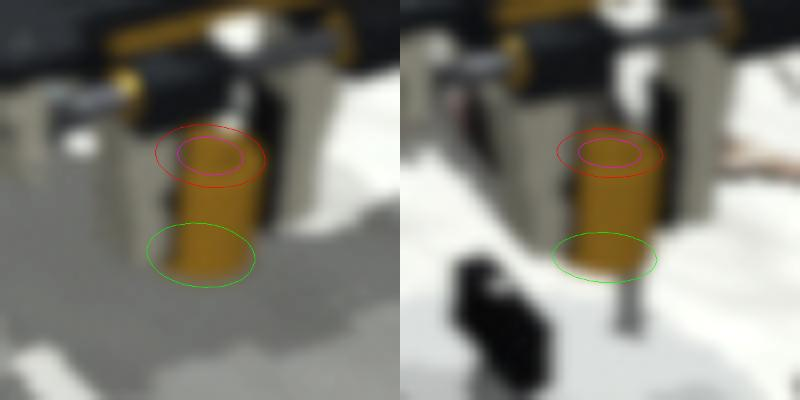

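```bash
python3 ov.py scene0.npz pics/i1.png .5418 .2673 .018;python3 ov.py scene0.npz pics/i2.png .472 .2285 .018; 
python3 -c "
import cv2,numpy as np
cv2.imwrite('pics/i.png',cv2.resize(np.hstack([cv2.imread('pics/i1.png'),cv2.imread('pics/i2.png')]),(800,400)))"
```

```text
(no output)
```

View pics/i.png

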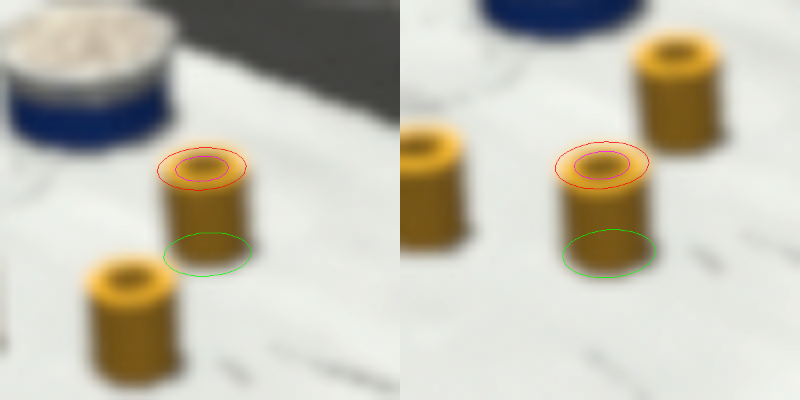

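Emit:
{"op": "apply_moves", "data": {"slide": [[0,0,0.13],[0,0,0.1],[0,0,0.05],[0,0,0],[0,0,0]], "turn": [[0,0,0],[0,0,0],[0,0,0],[0,0,0],[0,0,0]], "jaw": [1,1,1,1,1], "newtons": 4}}

```text
time_s: 7.8
tcp_pos: [0.5306, -0.1706, 0.025]
eef_rot: [-179.9, 0.0, -114.2]
contact_force: [0.2, -0.3, -1.0]
gripper_width: 0.0322
```

Emit:
{"op": "apply_moves", "data": {"slide": [[0,0,0.02],[0,0,0.02],[0,0,0],[0,0,0]], "turn": [[0,0,0],[0,0,0],[0,0,0],[0,0,0]], "jaw": [1,1,1,1]}}

```text
time_s: 8.2
tcp_pos: [0.5308, -0.1707, 0.0209]
eef_rot: [-179.9, 0.0, -114.2]
contact_force: [-0.3, 0.0, 5.0]
gripper_width: 0.0322
```

Contact felt. Open, lower slightly, regrip firmer.

Emit:
{"op": "apply_moves", "data": {"slide": [[0,0,0],[0,0,0],[0,0,0],[0,0,0.02],[0,0,0]], "turn": [[0,0,0],[0,0,0],[0,0,0],[0,0,0],[0,0,0]], "jaw": [0.45,0.45,0.45,0.45,0.45]}}

```text
time_s: 8.7
tcp_pos: [0.5298, -0.1706, 0.0179]
eef_rot: [180.0, -0.0, -114.2]
contact_force: [-0.2, -0.3, 0.4]
gripper_width: 0.0477
```

```bash
python3 see.py pics/j.png .53 -.17 .018 25; python3 ov.py last.npz pics/i1.png .5308 -.1707 .018
```

```text
t 8.7 tcp [ 0.5298 -0.1706  0.0179] rot [ 1.7996e+02 -1.0000e-02 -1.1425e+02] j [  2.3  23.6 -28.9  -0.  -37.5 -26.5] F [-0.2 -0.3  0.4] w 0.0477
slide to go [-0.007  0.001 -0.001]
318 238
```

View pics/i1.png

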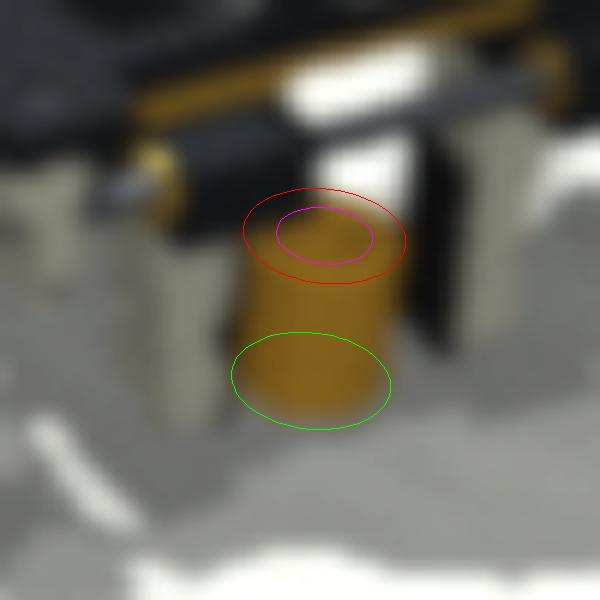

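Emit:
{"op": "apply_moves", "data": {"slide": [[0,0,0],[0,0,0],[0,0,0],[0,0,0],[0,0,0],[0,0,0]], "turn": [[0,0,0],[0,0,0],[0,0,0],[0,0,0],[0,0,0],[0,0,0]], "jaw": [1,1,1,1,1,1], "newtons": 25}}

```text
time_s: 9.35
tcp_pos: [0.5302, -0.1707, 0.0183]
eef_rot: [-180.0, 0.0, -114.2]
contact_force: [-0.2, 0.9, -0.1]
gripper_width: 0.0313
```

```bash
python3 see.py pics/j.png .53 -.17 .018 25; python3 ov.py last.npz pics/i1.png .5305 -.1707 .018
```

```text
t 9.35 tcp [ 0.5302 -0.1707  0.0183] rot [-179.99    0.   -114.24] j [  2.3  23.6 -28.9   0.  -37.5 -26.5] F [-0.2  0.9 -0.1] w 0.0313
slide to go [-0.006  0.004  0.003]
318 238
```

View pics/i1.png

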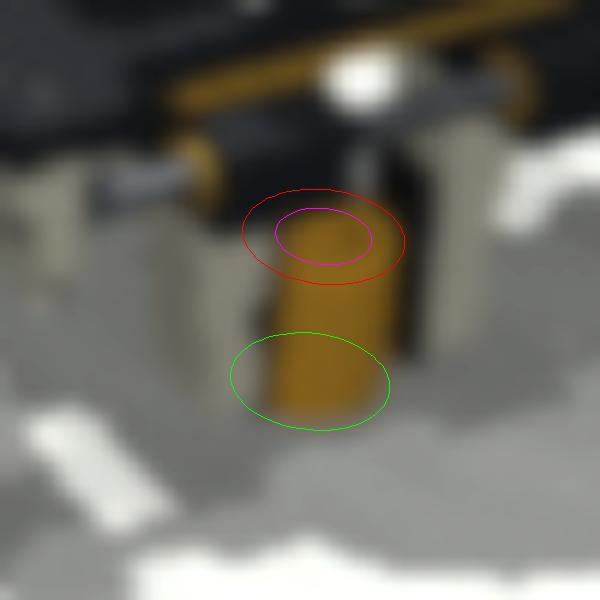

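Emit:
{"op": "apply_moves", "data": {"slide": [[0,0,-0.05],[0,0,-0.2],[0,0,-0.35],[0,0,-0.35],[-0.1,0,-0.15],[-0.2,0.03,0],[-0.3,0.04,0],[-0.3,0.04,0]], "turn": [[0,0,0],[0,0,0],[0,0,0],[0,0,0],[0,0,0],[0,0,0],[0,0,0],[0,0,0]], "jaw": [1,1,1,1,1,1,1,1]}}

```text
time_s: 10.2
tcp_pos: [0.5569, -0.0834, 0.1289]
eef_rot: [-180.0, 0.0, -114.3]
contact_force: [1.0, -0.6, -1.6]
gripper_width: 0.0313
```

Emit:
{"op": "apply_moves", "data": {"slide": [[-0.25,0.03,0],[-0.13,0.02,0],[0,0,0],[0,0,0],[0,0,0]], "turn": [[0,0,0],[0,0,0],[0,0,0],[0,0,0],[0,0,0]], "jaw": [1,1,1,1,1]}}

```text
time_s: 10.7
tcp_pos: [0.5676, -0.0481, 0.1282]
eef_rot: [180.0, -0.0, -114.3]
contact_force: [-0.3, -0.3, -1.4]
gripper_width: 0.0316
```

```bash
python3 see.py pics/j.png .568 -.047 .09 25; python3 see.py pics/j.png .568 -.047 .09 25;python3 ov.py last.npz pics/i1.png .568 -.047 .128
```

```text
t 10.7 tcp [ 0.5676 -0.0481  0.1282] rot [ 1.7997e+02 -2.0000e-02 -1.1428e+02] j [ 14.8  16.4 -21.3  -0.  -52.3 -39.1] F [-0.3 -0.3 -1.4] w 0.0316
slide to go [-0.012  0.001  0.382]
289 175
t 10.75 tcp [ 0.5677 -0.0482  0.1283] rot [ 1.7998e+02 -1.0000e-02 -1.1429e+02] j [ 14.8  16.4 -21.3  -0.  -52.3 -39.1] F [ 0.5  0.  -2.1] w 0.0314
slide to go [-0.012  0.002  0.383]
289 175
```

View pics/i1.png

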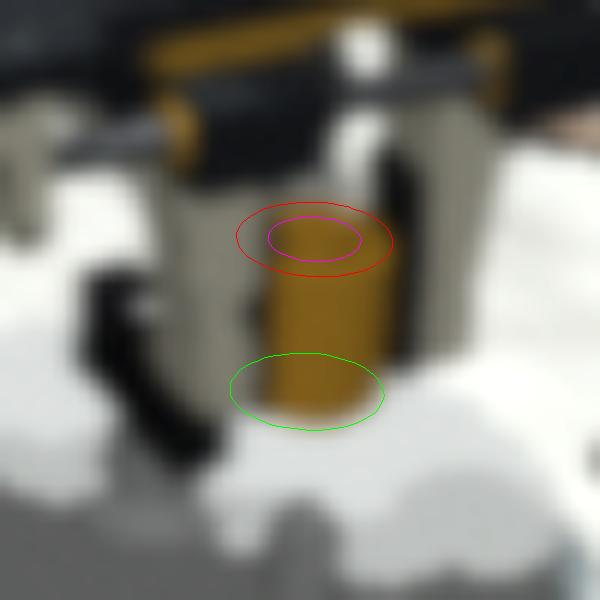

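Emit:
{"op": "apply_moves", "data": {"slide": [[-0.012,0,0.1],[0,0,0.12],[0,0,0.05],[0,0,0.03],[0,0,0.03],[0,0,0.02],[0,0,0]], "turn": [[0,0,0],[0,0,0],[0,0,0],[0,0,0],[0,0,0],[0,0,0],[0,0,0]], "jaw": [1,1,1,1,1,1,1]}}

```text
time_s: 11.5
tcp_pos: [0.5681, -0.0466, 0.093]
eef_rot: [180.0, -0.0, -114.2]
contact_force: [0.3, -2.5, -2.8]
gripper_width: 0.0317
```

```bash
python3 see.py pics/j.png .568 -.047 .054 25
```

```text
t 11.5 tcp [ 0.5681 -0.0466  0.093 ] rot [ 1.7996e+02 -5.0000e-02 -1.1424e+02] j [ 15.   18.8 -23.4   0.  -47.9 -39.2] F [ 0.3 -2.5 -2.8] w 0.0317
slide to go [ 0.004 -0.001  0.39 ]
288 187
```

View pics/j.png

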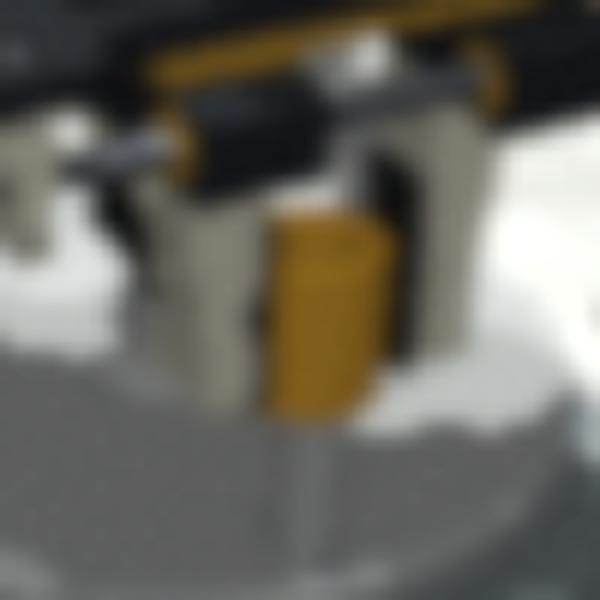

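Emit:
{"op": "apply_moves", "data": {"slide": [[0,0,0.04],[0,0,0.04],[0,0,0.04],[0,0,0]], "turn": [[0,0,0],[0,0,0],[0,0,0],[0,0,0]], "jaw": [1,1,1,1]}}

```text
time_s: 11.95
tcp_pos: [0.5679, -0.0467, 0.0807]
eef_rot: [179.9, -0.1, -114.3]
contact_force: [-1.3, -4.2, -2.5]
gripper_width: 0.0311
```

Emit:
{"op": "apply_moves", "data": {"slide": [[0.01,0,0.02],[0,0,0.04],[0,0,0.04],[0,0,0]], "turn": [[0,0,0],[0,0,0],[0,0,0],[0,0,0]], "jaw": [1,1,1,1]}}

```text
time_s: 12.35
tcp_pos: [0.5681, -0.047, 0.0706]
eef_rot: [180.0, 0.0, -114.2]
contact_force: [-0.0, -1.3, -2.0]
gripper_width: 0.0317
```

Emit:
{"op": "apply_moves", "data": {"slide": [[0.005,0,0.04],[0,0,0.04],[0,0,0.04],[0,0,0.02],[0,0,0]], "turn": [[0,0,0],[0,0,0],[0,0,0],[0,0,0],[0,0,0]], "jaw": [1,1,1,1,1]}}

```text
time_s: 12.85
tcp_pos: [0.5677, -0.0476, 0.0568]
eef_rot: [180.0, -0.0, -114.2]
contact_force: [-0.5, -0.4, -1.7]
gripper_width: 0.0316
```

Nearly down (≈2.5 mm left).

Emit:
{"op": "apply_moves", "data": {"slide": [[0,0,0.015],[0,0,0.01],[0,0,0]], "turn": [[0,0,0],[0,0,0],[0,0,0]], "jaw": [1,1,1]}}

```text
time_s: 13.15
tcp_pos: [0.5679, -0.0477, 0.0548]
eef_rot: [180.0, -0.0, -114.2]
contact_force: [0.3, -0.6, -0.8]
gripper_width: 0.0317
```

Emit:
{"op": "apply_moves", "data": {"slide": [[0,0,0],[0,0,0],[0,0,0],[0,0,0]], "turn": [[0,0,0],[0,0,0],[0,0,0],[0,0,0]], "jaw": [0.4,0.4,0.4,0.4]}}

```text
time_s: 13.55
tcp_pos: [0.5681, -0.0477, 0.055]
eef_rot: [-180.0, 0.0, -114.2]
contact_force: [-0.3, 0.2, -0.6]
gripper_width: 0.0519
```

```bash
python3 see.py pics/k.png .568 -.047 .054 25; python3 ov.py last.npz pics/i1.png .568 -.047 .054
```

```text
t 13.55 tcp [ 0.5681 -0.0477  0.055 ] rot [-1.7998e+02  1.0000e-02 -1.1423e+02] j [ 14.9  21.5 -25.5   0.  -42.9 -39.1] F [-0.3  0.2 -0.6] w 0.0519
slide to go [-0.006  0.003  0.01 ]
288 200
```

View pics/i1.png

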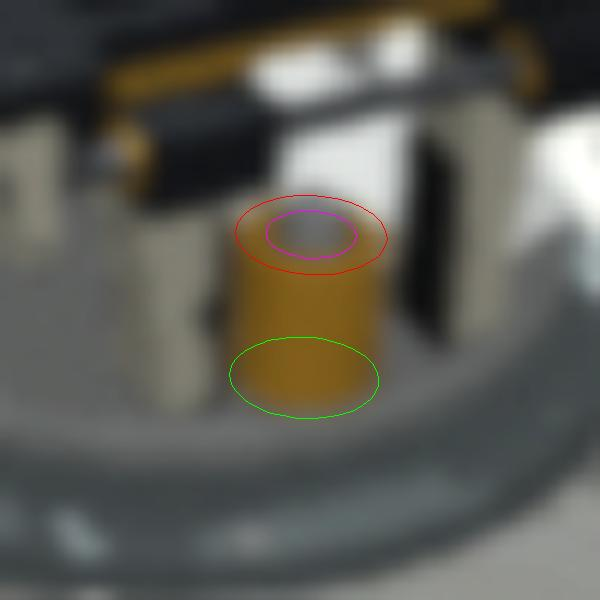

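Emit:
{"op": "apply_moves", "data": {"slide": [[0,0,-0.1],[0,0,-0.3],[0,0,-0.3],[-0.2,0,0],[-0.3,0,0],[-0.28,0,0],[0,0,0],[0,0,0]], "turn": [[0,0,0],[0,0,0],[0,0,0],[0,0,0],[0,0,0],[0,0,0],[0,0,0],[0,0,0]], "jaw": [0.4,0.4,0.4,0.4,0.4,0.4,0.4,0.4]}}

```text
time_s: 14.4
tcp_pos: [0.5999, 0.0242, 0.1248]
eef_rot: [180.0, -0.0, -114.2]
contact_force: [0.3, 0.1, -0.5]
gripper_width: 0.0525
```

```bash
python3 see.py pics/k.png .6 .0236 .077 40; python3 ov.py last.npz pics/i1.png .568 -.047 .054; python3 - <<'E'
import cv2,numpy as np
cv2.imwrite('pics/l.png',cv2.resize(np.hstack([cv2.imread('pics/k.png'),cv2.imread('pics/i1.png')]),(800,400)))
E
```

```text
t 14.4 tcp [0.5999 0.0242 0.1248] rot [ 1.7999e+02 -1.0000e-02 -1.1417e+02] j [ 20.9  19.2 -17.6  -0.  -53.2 -45.1] F [ 0.3  0.1 -0.5] w 0.0525
slide to go [ 0.005 -0.003  0.478]
275 163
```

View pics/l.png

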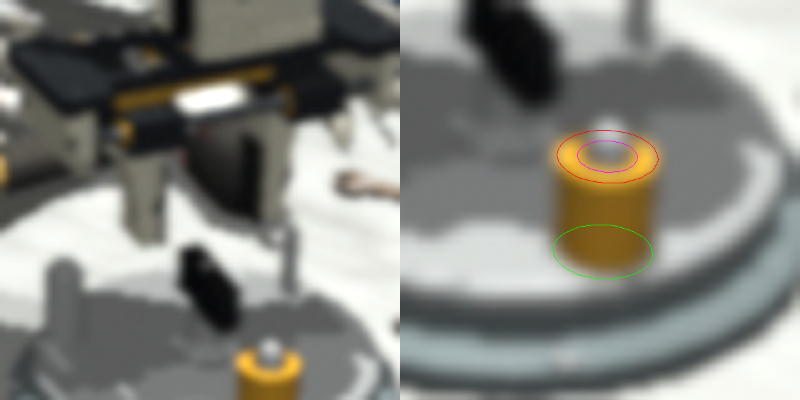

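Emit:
{"op": "apply_moves", "data": {"slide": [[0,0,0.15],[0,0,0.2],[0,0,0.1],[0,0,0.02],[0,0,0]], "turn": [[0,0,0],[0,0,0],[0,0,0],[0,0,0],[0,0,0]], "jaw": [0.4,0.4,0.4,0.4,0.4]}}

```text
time_s: 14.95
tcp_pos: [0.5999, 0.0231, 0.0779]
eef_rot: [180.0, -0.0, -114.3]
contact_force: [0.2, 0.9, 0.4]
gripper_width: 0.0529
```

Emit:
{"op": "apply_moves", "data": {"slide": [[0,0,0],[0,0,0],[0,0,0],[0,0,0],[0,0,0],[0,0,0],[0,0,0],[0,0,0]], "turn": [[0,0,0],[0,0,0],[0,0,0],[0,0,0],[0,0,0],[0,0,0],[0,0,0],[0,0,0]], "jaw": [1,1,1,1,1,1,1,1], "newtons": 20}}

```text
time_s: 15.75
tcp_pos: [0.604, 0.0226, 0.0783]
eef_rot: [-179.6, 0.1, -114.2]
contact_force: [16.1, -10.7, -11.0]
gripper_width: 0.0159
```

```bash
python3 see.py pics/k.png .6 .0236 .077 40
```

```text
t 15.75 tcp [0.604  0.0226 0.0783] rot [-1.7964e+02  1.2000e-01 -1.1420e+02] j [ 20.7  22.3 -20.2   0.2 -47.1 -45.1] F [ 16.1 -10.7 -11. ] w 0.0159
slide to go [0.007 0.04  0.013]
276 178
```

View pics/k.png

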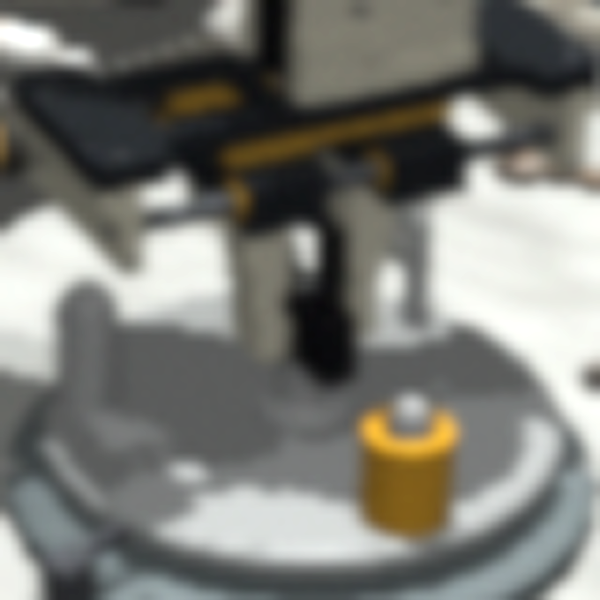

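Emit:
{"op": "apply_moves", "data": {"slide": [[0,-0.02,0],[0,-0.02,0],[0,0,0],[0,0,0]], "turn": [[0,0,0],[0,0,0],[0,0,0],[0,0,0]], "jaw": [1,1,1,1]}}

```text
time_s: 16.2
tcp_pos: [0.6041, 0.0224, 0.0783]
eef_rot: [-179.9, 0.1, -114.2]
contact_force: [0.4, 4.1, 2.1]
gripper_width: 0.016
```

```bash
python3 - <<'E'
from h import *
from plant import r
st=r.get_state();togo(st,[.604,.0226,.077]);print(st["moment"])
for n in ("top","scene"):
    c=r.capture(n); np.savez(n+"2.npz",**c)
    if n=="top": cv2.imwrite("pics/m.png",cv2.resize(c["pixels"][140:235,225:325],None,fx=6,fy=6,interpolation=cv2.INTER_CUBIC))
E
```

```text
t 16.2 tcp [0.6041 0.0224 0.0783] rot [-1.7995e+02  6.0000e-02 -1.1421e+02] j [ 20.6  22.5 -19.9  -0.  -47.6 -44.8] F [0.4 4.1 2.1] w 0.016
slide to go [-0.001  0.001  0.013]
[ 1.39445236 -0.3537729   0.03196049]
```

View pics/m.png

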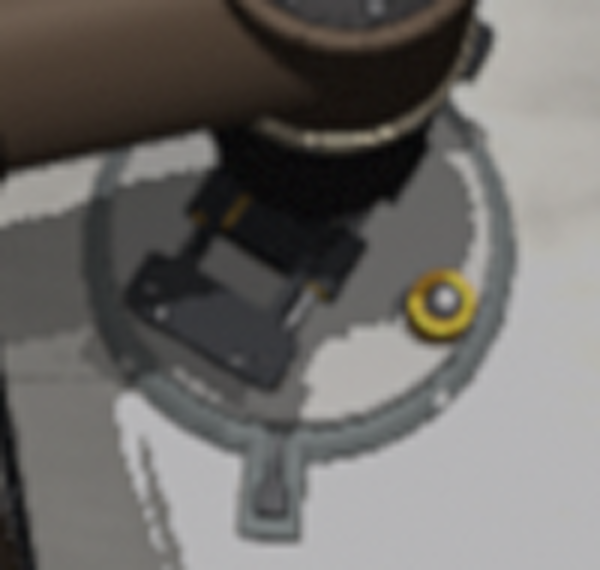

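```bash
python3 - <<'E'
from h import *
c=load("top2.npz")
a=np.array([.604,.0226])
for n,u,v,z in(("tip",269.9,214.1,.037),("post",269.6,221.3,.038),("tongueend",269.7,229.2,.005),("bush",225+441/6-.42,140+306/6-.42,.072),("cap",225+445/6-.42,140+298/6-.42,.082)):
    p=ray(c,u,v,z)[:2]; d=p-a; print(n,p.round(4),np.hypot(*d).round(4),np.degrees(np.arctan2(d[1],d[0])).round(1))
# base circle fit top image: deck rim
E
```

```text
tip [0.497  0.0222] 0.107 -179.8
post [0.4761 0.0202] 0.128 -178.9
tongueend [0.4575 0.0166] 0.1466 -177.7
bush [ 0.5693 -0.0477] 0.0784 -116.3
cap [ 0.5712 -0.0485] 0.0783 -114.8
```

```bash
python3 - <<'E'
from h import *
for n in("top0","scene0"):
    c=load(n+".npz"); g=cv2.cvtColor(c["pixels"],cv2.COLOR_BGR2GRAY).astype(float)
    for zz,R0,nm in((.036,.095,"deck"),):
        a=np.array([.602,.0235]); pts=[]
        for t in np.radians(np.arange(0,360,3)):
            rr=np.arange(.075,.115,.0005)
            P=proj(c,np.c_[a[0]+rr*np.cos(t),a[1]+rr*np.sin(t),0*rr+zz]).astype(np.float32)
            pr=cv2.remap(g.astype(np.float32),P[:,0].reshape(1,-1),P[:,1].reshape(1,-1),cv2.INTER_LINEAR)[0]
            d=np.diff(cv2.GaussianBlur(pr.reshape(1,-1),(9,1),2)[0]); i=d.argmin()
            if d[i]<-.8 and 5<i<len(d)-5: pts.append(a+rr[i]*np.array([np.cos(t),np.sin(t)]))
        p=np.array(pts)
        for k in range(6):
            o,R=circ(p); e=abs(np.hypot(*(p-o).T)-R); p=p[e<max(2.5*np.median(e),.001)]
        print(n,nm,o.round(4),R.round(4),len(p),e.max())
c=load("top0.npz")
print("axis px",proj(c,[.604,.0226,.036]),proj(c,[.600,.0236,.036]))
for nm,u,v,z in(("thin",277.15,150.3,.082),("tip",230+250/6-.42,140+445/6-.42,.037),("post",230+241/6-.42,140+490/6-.42,.038),("ton1",230+244/6-.42,140+460/6-.42,.01),("ton2",230+238/6-.42,140+537/6-.42,.01)):
    print(nm,ray(c,u,v,z)[:2].round(4))
g=cv2.cvtColor(c["pixels"],cv2.COLOR_BGR2GRAY);print(g[209:231,262:280])
print(g[144:157,270:284]);print(g[179:194,242:258])
E
```

```text
top0 deck [0.6031 0.0225] 0.0918 102 0.0009915220038150818
scene0 deck [0.6    0.0187] 0.0936 40 0.0008344137660573209
axis px [[274.64837919 178.28440821]] [[274.12905491 179.5571511 ]]
thin [0.6756 0.0265]
tip [0.4985 0.0185]
post [0.4763 0.0198]
ton1 [0.4949 0.0202]
ton2 [0.4571 0.018 ]
[[ 80  72  68  74  78  91 111 120 122 122 122 124 123 124 126 125 123 122]
 [ 94  90  79  71  69  72  80  79  75  75  77  79  84  88  92  86  80  75]
 [ 90  94  94  93  90  87  79  71  69  69  60  66  75  78  81  69  67  70]
 [ 81  86  87  89  90  92  93  90  88  89  81  86  93  95  95  86  87  93]
 [ 73  78  79  77  80  87  90  86  83  82  88  93  94  90  91  91  91  89]
 [ 77  69  70  66  75  88  90  83  82  74  81  90  90  82  80  83  82  81]
 [116 104  94  80  81  89  90  83  80  69  79  91  92  79  75  80  79  75]
 [143 143 134 106  90  90  87  77  72  64  78  92  93  78  75  83  84  77]
 [144 146 143 113  89  91  84  70  68  60  76  93  92  79  97 116 115 112]
 [144 145 143 109  87  93  86  68  63  57  77  93  92  87 121 143 143 143]
 [143 144 139 105  85  94  82  64  65  59  77  93  91  88 1
[... 1915 characters left out ...]
 108 114 126 135 136 135 135]
 [ 84  88 122 137 129 106  92 104 112 112  97 104 127 136 136 136]
 [ 84  88 119 135 115  87 109 133 141 140 122  95 115 136 136 136]
 [ 83  84 110 130 106  84 121 141 143 143 133  97 105 131 136 136]
 [ 86  83  96 119 100  82 121 142 142 142 127  89  83 119 136 136]
 [ 83  81  90 110  96  75 105 130 133 130 107  70  58  97 128 136]
 [ 82  82  84  97  90  64  72  97 101  95  76  50  50  76 119 136]
 [ 80  84  70  76  84  64  47  54  59  57  47  39  54  94 127 137]
 [ 81  87  77  74  81  72  48  37  38  37  35  38  68 116 137 137]
 [ 79  85  87  77  76  90  75  49  40  42  48  63  97 128 138 138]
 [ 75  81  89  81  87 112 113  93  84  93 103 109 126 138 139 138]]
```

```bash
python3 - <<'E'
from h import *
c=load("top0.npz"); a=np.array([.6035,.0225])
for nm,u,v,z in(("ton1",270.4,219,.012),("ton2",269.6,227,.012),("post",269.6,223,.039),("post0",269.6,223,.03),("fing",270.3,217,.037),("tip",270.8,212.5,.037)):
    d=ray(c,u,v,z)[:2]-a; print(nm,(d+a).round(4),np.hypot(*d).round(4),np.degrees(np.arctan2(d[1],d[0])).round(1))
E
```

```text
ton1 [0.4867 0.0187] 0.1169 -178.1
ton2 [0.463  0.0179] 0.1406 -178.1
post [0.4711 0.0196] 0.1325 -178.7
post0 [0.4723 0.0195] 0.1313 -178.7
fing [0.4888 0.0199] 0.1147 -178.7
tip [0.502  0.0202] 0.1016 -178.7
```

Emit:
{"op": "apply_moves", "data": {"slide": [[0,0,0],[0,0,0],[0,0,0],[0,0,0],[0,0,0],[0,0,0],[0,0,0],[0,0,0]], "turn": [[0,0,0],[0,0,0],[0,0,0.02],[0,0,0.04],[0,0,0.05],[0,0,0.05],[0,0,0.05],[0,0,0.05]], "jaw": [1,1,1,1,1,1,1,1], "newtons": 50}}

```text
time_s: 17.1
tcp_pos: [0.6042, 0.0223, 0.0783]
eef_rot: [-180.0, 0.1, -136.7]
contact_force: [1.6, 5.4, 4.6]
gripper_width: 0.0157
```

```bash
python3 see.py pics/n.png .6035 .0225 .077 50
```

```text
t 17.1 tcp [0.6042 0.0223 0.0783] rot [-1.7996e+02  8.0000e-02 -1.3672e+02] j [ 20.6  22.5 -19.9   0.  -47.6 -67.3] F [1.6 5.4 4.6] w 0.0157
slide to go [0.004 0.006 0.013]
276 178
```

View pics/n.png

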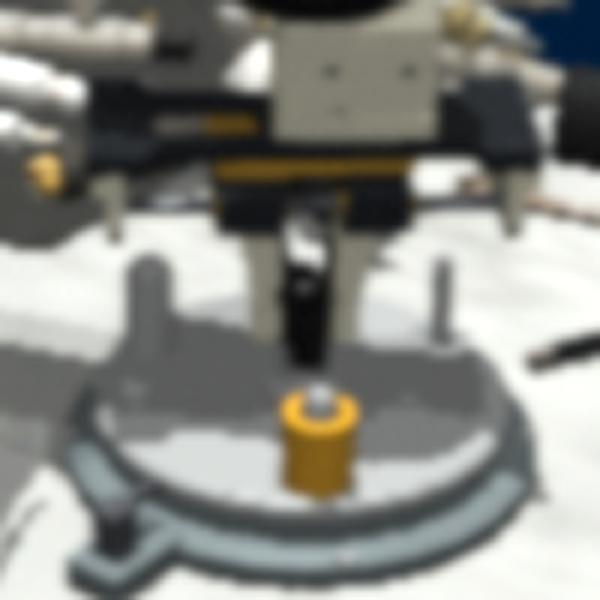

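Emit:
{"op": "apply_moves", "data": {"slide": [[0,0,0],[0,0,0],[0,0,0],[0,0,0],[0,0,0],[0,0,0],[0,0,0],[0,0,0]], "turn": [[0,0,0.06],[0,0,0.06],[0,0,0.06],[0,0,0.06],[0,0,0.06],[0,0,0.06],[0,0,0.06],[0,0,0.04]], "jaw": [1,1,1,1,1,1,1,1]}}

```text
time_s: 17.95
tcp_pos: [0.6043, 0.0221, 0.0782]
eef_rot: [180.0, 0.1, -176.2]
contact_force: [1.9, 3.5, 3.6]
gripper_width: 0.0155
```

Emit:
{"op": "apply_moves", "data": {"slide": [[0,0,0],[0,0,0],[0,0,0]], "turn": [[0,0,0.02],[0,0,0],[0,0,0]], "jaw": [1,1,1]}}

```text
time_s: 18.25
tcp_pos: [0.6043, 0.0221, 0.0782]
eef_rot: [180.0, 0.1, -177.7]
contact_force: [2.4, 4.3, 5.1]
gripper_width: 0.0155
```

```bash
python3 see.py pics/n.png .6035 .0225 .077 50; python3 - <<'E'
from h import *
from plant import r
c=r.capture("top"); np.savez("top3.npz",**c)
cv2.imwrite("pics/o.png",cv2.resize(c["pixels"][140:235,225:325],None,fx=6,fy=6,interpolation=cv2.INTER_CUBIC))
for f in("top3","last"):
    c=load(f+".npz"); h=cv2.cvtColor(c["pixels"],cv2.COLOR_BGR2HSV)
    for s,ce,l in blobs(cv2.inRange(h,(15,120,50),(32,255,255))>0,20):
        print(f,s,ce.round(1),ray(c,*ce,.072).round(4),ray(c,*ce,.054).round(4))
E
```

```text
t 18.25 tcp [0.6043 0.0221 0.0782] rot [ 1.7999e+02  8.0000e-02 -1.7771e+02] j [  20.6   22.5  -19.8    0.   -47.6 -108.3] F [2.4 4.3 5.1] w 0.0155
slide to go [0.008 0.004 0.012]
276 178
top3 [268 198  10  11  66] [272.7 203.4] [0.5228 0.0187 0.072 ] [0.526  0.0186 0.054 ]
top3 [ 80 207  71  15 327] [111.9 214. ] [0.4306 0.4604 0.072 ] [0.4324 0.4667 0.054 ]
last [360   0  19  18 159] [367.9   8.4] [3.039  1.1121 0.072 ] [3.134  1.1628 0.054 ]
last [366  18  13   5  35] [371.9  20.3] [2.6738 0.8779 0.072 ] [2.7583 0.9219 0.054 ]
last [259 150  28  11  66] [271.8 154.8] [0.7155 0.1281 0.072 ] [0.7435 0.1504 0.054 ]
last [ 99 160  56  18 244] [129.1 168.1] [0.3875 0.3726 0.072 ] [0.406 0.402 0.054]
last [160 181  11  15 127] [165.1 188. ] [0.3838 0.2139 0.072 ] [0.4022 0.2387 0.054 ]
last [183 184  11  15 133] [188.2 190.7] [0.414 0.159 0.072] [0.4333 0.1821 0.054 ]
last [252 190  14  17 158] [258.5 198.3] [ 5.06e-01 -1.00e-04  7.20e-02] [0.528  0.0185 0.054 ]
last [327 349  17  20  91] [334.4 361. ] [ 0.212  -0.4132  0.072 ] [ 0.2254 -0.4065  0.054 ]
```

View pics/o.png

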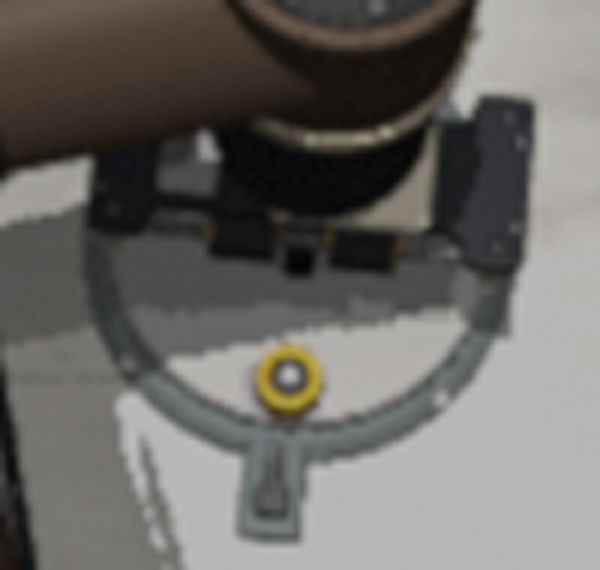

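View pics/n.png

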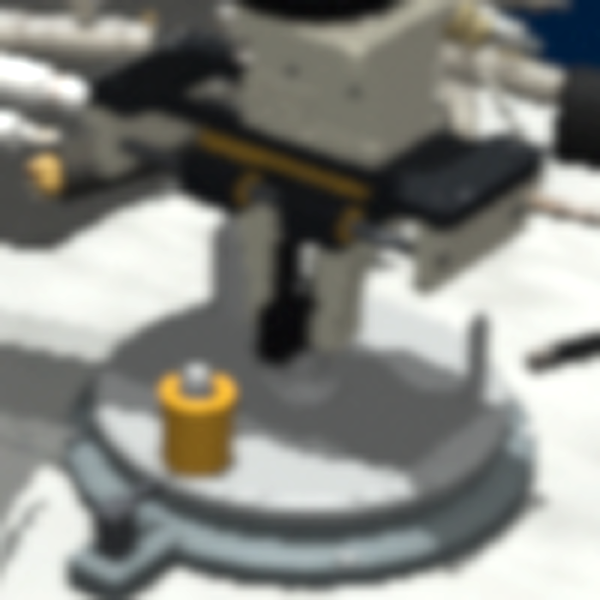

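Emit:
{"op": "apply_moves", "data": {"slide": [[0,0,0],[0,0,0],[0,0,0],[0,0,0],[0,0,0],[0,0,0],[0,0,0],[0,0,0]], "turn": [[0,0,0.012],[0,0,0],[0,0,0],[0,0,0],[0,0,0],[0,0,0],[0,0,0],[0,0,0]], "jaw": [1,1,1,1,1,1,1,1]}}

```text
time_s: 19.15
tcp_pos: [0.6043, 0.0221, 0.0783]
eef_rot: [180.0, 0.1, -178.7]
contact_force: [2.9, 5.1, 5.2]
gripper_width: 0.0152
```

```bash
python3 - <<'E'
from h import *
from plant import r
for i in range(2):
  togo(r.get_state(),[.6035,.0225,.077])
  for n,z in(("top",.072),("scene",.054)):
    c=r.capture(n); h=cv2.cvtColor(c["pixels"],cv2.COLOR_BGR2HSV)
    for s,ce,l in blobs(cv2.inRange(h,(15,120,50),(32,255,255))>0,20):
        p=ray(c,*ce,z)
        if np.hypot(p[0]-.525,p[1]-.02)<.03: d=p[:2]-[.6035,.0222]; print(n,ce.round(2),p.round(4),np.degrees(np.arctan2(d[1],d[0])))
E
```

```text
t 19.15 tcp [0.6043 0.0221 0.0783] rot [ 1.7998e+02  9.0000e-02 -1.7874e+02] j [  20.6   22.5  -19.8    0.   -47.6 -109.3] F [2.9 5.1 5.2] w 0.0152
slide to go [0.008 0.004 0.013]
top [272.12 203.25] [0.5231 0.0202 0.072 ] -178.6051871859163
scene [257.91 198.23] [0.527  0.0198 0.054 ] -178.22071002718414
t 19.25 tcp [0.6043 0.0221 0.0782] rot [ 1.7998e+02  8.0000e-02 -1.7875e+02] j [  20.6   22.5  -19.9    0.   -47.6 -109.3] F [2.6 5.1 5.2] w 0.0159
slide to go [0.008 0.004 0.012]
top [272.12 203.25] [0.5231 0.0202 0.072 ] -178.6051871859163
scene [257.91 198.23] [0.527  0.0198 0.054 ] -178.22071002718414
```

Both views put the bushing within about 0.3° of the pointer direction (−178.5°), and it is holding still. Handing in.

```bash
python3 -c "
from plant import r
print(r.close_job())"
```

```text
the job is handed in; nothing more can be done
None
```

The brass bushing that stood farthest from the base is fully down on the 16 mm pin and released. I then gripped the hub handle at 50 N, turned the table to the pointer, and handed the job in at about 19 s with the grip still on.

**Last checks before hand-in**
- **Alignment:** the bushing lay at −178.6° (top view) and −178.2° (scene view) around the axis. I measured the pointer at −178.1° to −178.7°, so the error is well under the 4.6° allowed. The reading did not change between two captures.
- **Grip:** the finger opening was about 15.5 mm on the 16 mm bar, with the TCP steady. The grasp point was about 9 mm above the bar's centre.
- **Bushing:** the pictures after release and after turning showed it upright, with the pin standing out of the top as it should when fully seated.

**What disagreed**
- **Hub position:** the hub axis was about 4 mm from my first estimate. Closing on the handle pushed sideways with about 19 N until I shifted the arm over. A later fit to the deck in the top view agreed with the corrected position.
- **Possible tilt:** on the first lift the bushing looked slightly tilted, so I set it back on the bench and gripped it again before placing it. It probably was not tilted: an outline check showed most of that was finger occlusion and image blur.
- **Not checked:** I did not measure the nut, tape roll or grease tin again at the end. I kept the arm clear of all three and felt no unexplained contact near them.

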